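Seat a terminal housing in the bench press

TASK

Stand the tall three-way terminal housing in the pocket of the bench press's shuttle without forcing it down, and push the shuttle in under the ram as far as it goes. Then press the plunger's cap down past the spring and the housing's resistance until it bottoms solidly on its depth stop, keep it firmly there for about a second without leaning hard on it (some 20 N is right, over 30 N damages it), let it rise, and leave the seated housing in the shuttle with everything else on the bench undisturbed.

Things in the scene. Friction and masses are not known exactly. Their poses are not given: they have to be found in the camera images.
- housing_center (a point): Centre of the loose housing to be seated: a plain white upright block 18 mm (its x) by 30 mm (its y) and 34 mm tall (z up), with three dark openings in its top; about 30 g, it stands upright on the bench. The two other white housings are lower: one 52 mm long and 22 mm tall, one 18 mm square and 18 mm tall.
- pocket (a point): Centre of the mouth of the shuttle's rectangular pocket, level with the shuttle's top face, 50 mm over the bench. z up, +y the way the shuttle slides in. The pocket is 21 mm (x) by 33 mm (y), chamfered; the housing fits with its 30 mm side along y, either way round. It is only 6 mm deep, so 28 mm of the housing stand proud: hold it by its upper part. Shuttle width in x: 52 mm.
- pad (a joint): How far the pad that forms the pocket's floor has sunk, m: 0 at first (6 mm below the pocket's mouth), at most 0.0175. It is a tight fit that holds up to about 6 N and sinks under more, and it stays where it is pushed; the ram is meant to drive it down through the housing.
- tab (a point): Top centre of the upright steel tab on the shuttle's outer end, the handle to push or pinch: 40 mm (x) by 8 mm (y), standing 42 mm above the shuttle's top face, 110 mm behind the pocket's centre (towards -y). It moves with the shuttle; same axes as the pocket.
- shuttle (a joint): How far the shuttle has been slid in, m: 0 fully out, 0.100 against its end stop with the pocket right under the ram. Friction about 2.5 N; it stays where it is left.
- cap (a point): Top centre of the plunger's round black cap, 42 mm in diameter, 14 mm thick, 180 mm over the bench when up; z up, y along the shuttle's slide-in direction. It goes straight down and springs back up. The frame's cross head below is 134 mm (x) by 50 mm (y), 104 to 130 mm over the bench. When up, the ram's foot is about 10.5 mm above a housing standing in the pocket.
- plunger (a joint): How far the plunger is pressed, m: 0 up. The spring takes 3 N at first, about 8 N near the bottom; from 10 or 11 mm down the ram also drives the housing, about 6 N more; then the cap lands on a brass depth-stop collar, set differently each time somewhere between 16 and 26 mm of stroke, to be found by feel: there the force rises steeply.
- long_housing: The long terminal housing, a bystander to leave alone; origin at the centre of its underside.
- small_housing: The small terminal housing, a bystander to leave alone; origin at the centre of its underside.
- driver: The screwdriver, a bystander to leave alone; origin at the centre of its underside.
- reel: The steel reel, a bystander to leave alone; origin at the centre of its underside.
- dish: The white dish, a bystander to leave alone; origin at the centre of its underside.
- blank: The copper board blank, a bystander to leave alone; origin at the centre of its underside.
Not all that is in view belongs to the job. What is shaped like the part that bears housing_center but green or orange is not meant.

How it is judged:
By the outcome, as a careful person would: the job done as asked, in the order asked, and still so for the second after the job is handed in, with the robot touching nothing.
It also fails if it takes over 72 s, if anything falls off the work surface, if the arm or the gripper's body presses on something with over 40 N, if the wrist force passes 120 N, or if a joint passes its speed limit or range.

ROBOT

A 6-joint arm with a two-finger parallel gripper is mounted at the origin on the work surface. World frame = base frame: x ahead of the robot, y to its left, z up, the work surface at z = 0. Lengths are in mm, angles in rad, forces in N, time in s.
With the tool pointing down it reaches from about 375 to 900 mm from the base axis. Payload 3.1 kg.
Tool frame: the origin (TCP) lies at the very end of the fingers, on their centre line; the grasp point (between the pads) lies 19 mm behind it; x points along the fingers, z is the direction in which the jaws open and shut, and the axes are right-handed (so a half turn about x gives the same grasp; the last joint's range is limited). The gripper opens to 85 mm and grips with 20 to 120 N. Pads are 22 mm wide; open, the fingers measure 114 mm over their backs; the gripper's body (76 mm by 85 mm) begins 54 mm behind the grasp point. The pads swing forward as they close: fully open they stand 13 mm farther back than shut.
Start: joints at [0.962, 0.527, 1.433, -0, 1.181, -0.178], TCP at [260.957, 567.889, 231.31] pointing down, gripper open.
Joint ranges: [-3.08, 3.08], [-0.75, 2.2], [0.22, 2.44], [-1.43, 4.57], [0, 2.65], [-2.85, 2.85]. Speed limits (rad/s): [2.79, 2.79, 3.14, 3.14, 3.14, 3.14].

INTERFACE

Orientations are given as a 3x3 rotation matrix whose columns are the frame's x, y, z axes.
In Python, from station import bot, kin, camera, calibration, ticket gives the robot as it stands. Calls block until the motion is done:
- bot.movep(position, orientation): joint-space move of the TCP to a pose.
- bot.move_straight(position, attitude=None, rate=150): straight line of the TCP; attitude=None keeps the orientation; rate is the mean speed in mm/s.
- bot.move_j(angles): joint-space move.
- bot.move_gripper(opening, grasp_force=None): opening from 0.0 (shut) to 1.0 (fully open); grasp_force is the grip in N (None keeps the last); returns when the fingers have stopped.
- bot.wait(seconds).
- kin.ik(position, orientation): joint angles nearest the present ones, or None.
- bot.state(): the state.
- camera(name): name is "side" or "top" or "wrist"; returns the picture (480x640x3 uint8, red, green, blue); there is no depth.
- calibration(name): a dict with "mtx" (3x3 intrinsics, pixels), "world_from_camera" (4x4, takes a point from camera to world coordinates). Camera axes: x right, y down, z forward; pixel columns grow to the right and rows downward; lengths in mm; the calibration is good to about 2 mm. A picture is of the moment at which its call begins: read the wrist's pose just before it. calibration takes no time and is no camera call; for the wrist camera it gives the pose at the moment of the call.
A pose or a line that the arm cannot do raises bot.IKError and nothing moves.
- ticket.job_done(): hands the job in, once; it reports no verdict.
The state is a dict: "time": time; "qpos": joint angles; "joint_vel": joint speeds; "joint_torque": joint torques, N m; "position": TCP position; "tool_rot": TCP orientation; "force": force on the tool from outside, world axes, zero at the start; "wrist_torque": the same for the moment, N m; "grip_width": opening from 0.0 (shut) to 1.0 (fully open).
Only numpy, scipy, OpenCV 4.12 (cv2) and the standard library are available. Lean on these libraries where they do the work, as an engineer would, in place of code of your own. Each camera call takes 0.05 s, during which the arm holds its last target.

## Working session

There is one attempt and no reset: what is moved stays moved. The work goes in short steps, each a Python script; the robot and the scene stay as the last script left them, time stands still between calls to the robot, and variables do not carry over. Pictures are saved under pics/ and viewed, and the job is handed in when it is done.

```bash
mkdir -p pics; ls; python3 - <<'E'
from station import bot,kin,camera,calibration,ticket
import cv2
for n in ["side","top","wrist"]:
    cv2.imwrite(f"pics/{n}0.png",camera(n)[:,:,::-1])
    c=calibration(n);print(n,c["mtx"].round(1).tolist(),c["world_from_camera"].round(3).tolist())
s=bot.state();print(s["time"],s["force"],s["tool_rot"])
E
```

```text
pics
side [[472.0, 0.0, 314.1], [0.0, 472.0, 238.7], [0.0, 0.0, 1.0]] [[0.901, -0.231, 0.366, 158.984], [-0.433, -0.468, 0.77, -840.366], [-0.007, -0.853, -0.522, 714.421], [0.0, 0.0, 0.0, 1.0]]
top [[529.8, 0.0, 327.4], [0.0, 529.8, 241.9], [0.0, 0.0, 1.0]] [[-0.025, -0.99, 0.139, 395.519], [-1.0, 0.025, -0.0, 39.964], [-0.003, -0.139, -0.99, 1403.446], [0.0, 0.0, 0.0, 1.0]]
wrist [[374.5, 0.0, 322.0], [0.0, 374.5, 245.5], [0.0, 0.0, 1.0]] [[0.418, 0.876, 0.242, 198.971], [0.908, -0.402, -0.114, 595.575], [-0.002, 0.268, -0.964, 373.92], [0.0, 0.0, 0.0, 1.0]]
0.15 [-0.45856765 -0.17536477 -0.59015642] [[-9.56560653e-04 -9.08628544e-01  4.17604183e-01]
 [-1.38437997e-03  4.17605177e-01  9.08627536e-01]
 [-9.99998584e-01  2.91034485e-04 -1.65735183e-03]]
```

View pics/side0.png

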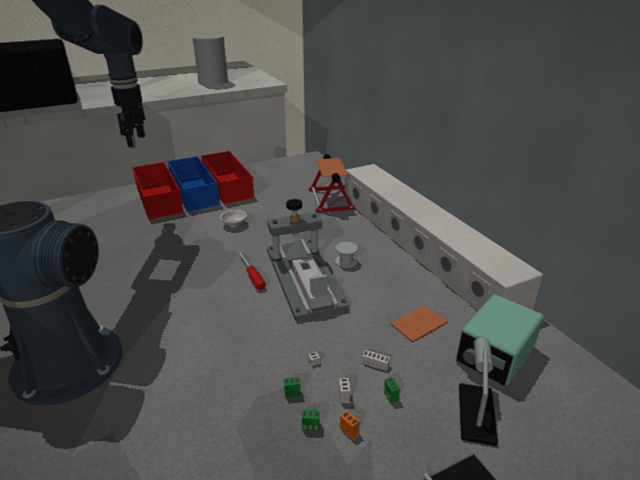

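View pics/top0.png

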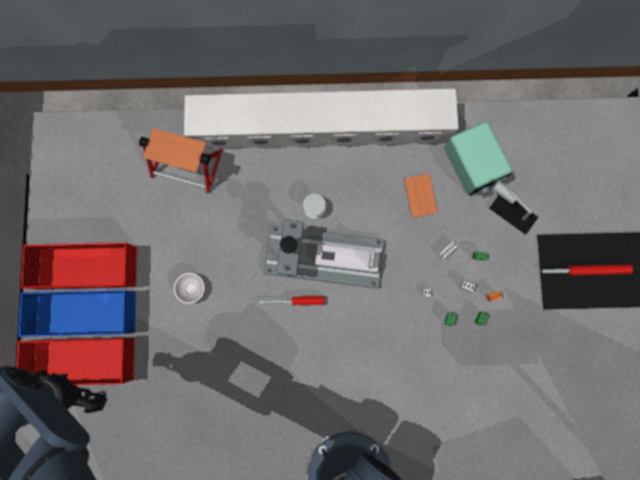

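View pics/wrist0.png

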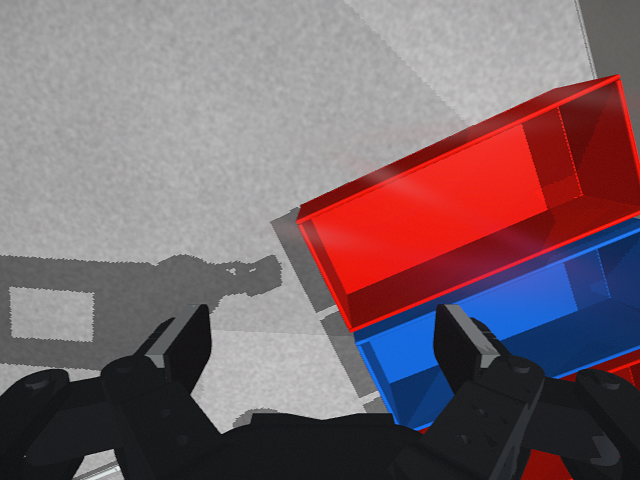

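The tall white housing is at about top (469,286) / side (345,390). The press is at about top (325,255), and its slide-in direction runs towards −u in the image.

```bash
cat > h.py <<'E'
from station import bot,kin,camera,calibration,ticket
import cv2,numpy as np
def ray(c,u,v):
    M=c["world_from_camera"];d=M[:3,:3]@np.linalg.inv(c["mtx"])@np.array([u,v,1.]);return M[:3,3],d
def onz(c,u,v,z):
    o,d=ray(c,u,v);return o+d*(z-o[2])/d[2]
def proj(c,p):
    M=np.linalg.inv(c["world_from_camera"]);q=M[:3,:3]@np.asarray(p,float)+M[:3,3];q=c["mtx"]@q;return q[:2]/q[2]
def R(th):  # jaw (tool z) direction at angle th in the world xy; tool down
    z=np.array([np.cos(th),np.sin(th),0]);x=np.array([0,0,-1.]);return np.column_stack([x,np.cross(z,x),z])
E
python3 - <<'E'
from h import *
t=calibration("top");s=calibration("side")
P=lambda n,u,v,z:print(n,onz(t,u,v,z).round(1))
P("tall",469,286,34);print(onz(s,345,383,34).round(1));P("long",448,250,22);P("small",428,292,18)
P("cap",289,243,180);print(onz(s,294,203,180).round(1));P("pocket",328,256,50);P("tabend",375,258,92)
for a in [(385,237),(381,288)]:P("basecorner",*a,10)
im=camera("top")[:,:,::-1]
cv2.imwrite("pics/topz.png",cv2.resize(im[180:340,250:510],None,fx=3,fy=3,interpolation=cv2.INTER_CUBIC))
E
```

```text
tall [ 464.1 -322.5   34. ]
[ 467.  -320.7   34. ]
long [ 560.3 -276.4   22. ]
small [ 452.  -219.1   18. ]
cap [567.2 129.3 180. ]
[562.5 121.7 180. ]
pocket [549.2  39.   50. ]
tabend [536.5 -77.8  92. ]
basecorner [ 600.7 -113.8   10. ]
basecorner [465.8 -97.9  10. ]
```

View pics/topz.png

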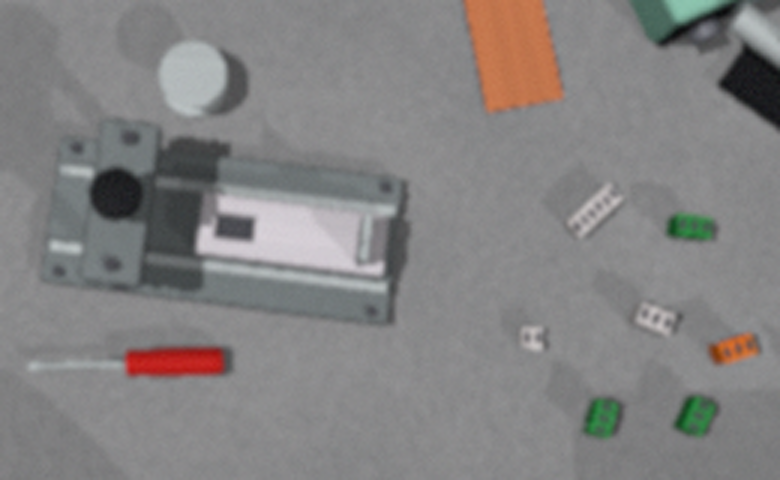

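```bash
python3 - <<'E'
from h import *
th=1.454
p=[545,25,245]
print(kin.ik(p,R(th)))
bot.movep(p,R(th))
c=calibration("wrist");im=camera("wrist");cv2.imwrite("pics/w1.png",im[:,:,::-1]);np.save("c1.npy",c["world_from_camera"])
p=[450,-300,210]
j=kin.ik(p,R(.94));print(j)
bot.movep(p,R(.94))
c=calibration("wrist");im=camera("wrist");cv2.imwrite("pics/w2.png",im[:,:,::-1]);np.save("c2.npy",c["world_from_camera"])
s=bot.state();print(s["time"],s["position"],s["force"])
E
```

```text
[-1.59046815e-01  4.03981205e-01  1.61698325e+00 -4.44089210e-16
  1.12062820e+00 -1.61304681e+00]
[-7.94710577e-01  4.42276678e-01  1.66733315e+00 -4.44089210e-16
  1.03198282e+00 -1.73471058e+00]
3.775 [ 450.64185872 -298.78746324  210.15281243] [ 0.11939577 -0.64583544  0.08589886]
```

View pics/w1.png

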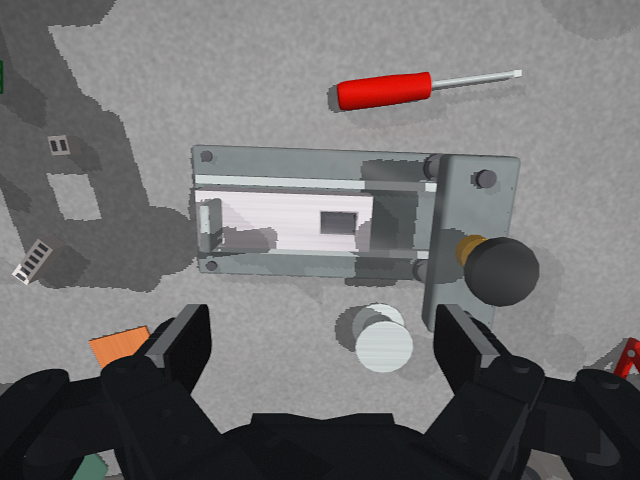

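View pics/w2.png

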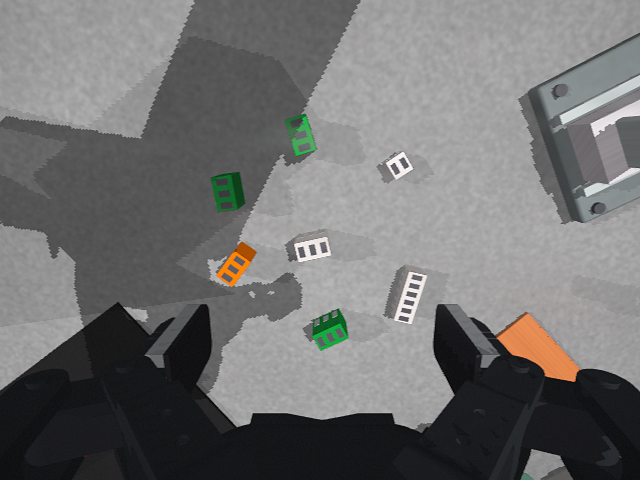

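```bash
python3 - <<'E'
import cv2
a=cv2.imread("pics/w1.png")[170:290,180:420];b=cv2.imread("pics/w2.png")[205:285,250:370]
cv2.imwrite("pics/w1z.png",cv2.resize(a,None,fx=3.3,fy=3.3,interpolation=cv2.INTER_NEAREST))
cv2.imwrite("pics/w2z.png",cv2.resize(b,None,fx=6,fy=6,interpolation=cv2.INTER_NEAREST))
E
```

```text
(no output)
```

View pics/w1z.png

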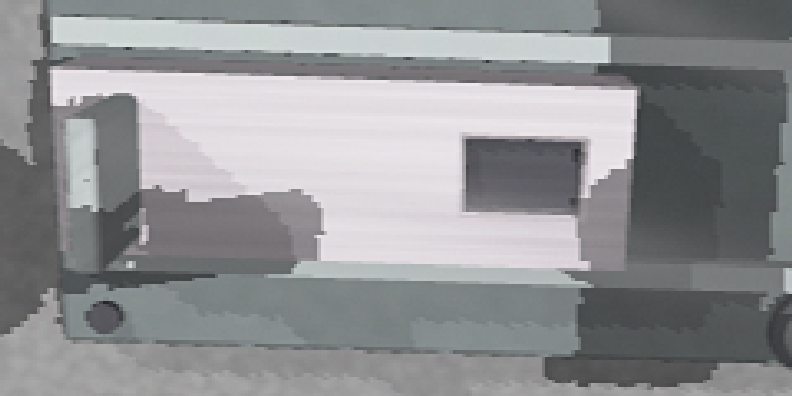

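View pics/w2z.png

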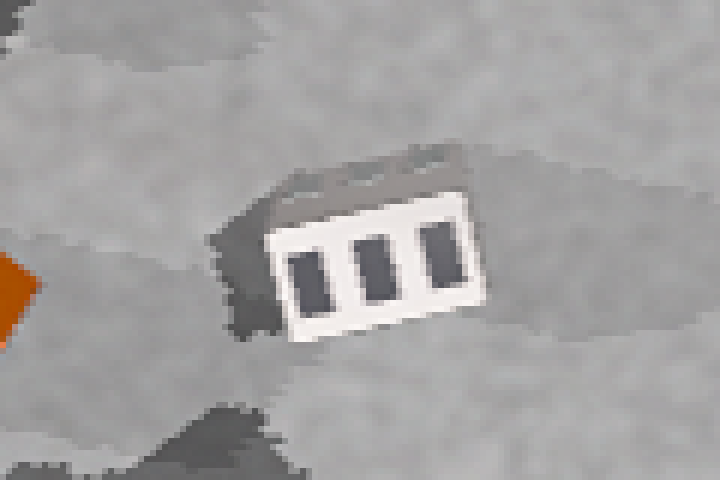

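```bash
python3 - <<'E'
from h import *
c=calibration("wrist")
def C(f): return {"mtx":c["mtx"],"world_from_camera":np.load(f)}
c1,c2=C("c1.npy"),C("c2.npy")
def quad(cc,z,pts,s,o):
    q=np.array([onz(cc,x/s+o[0]-.5,y/s+o[1]-.5,z)[:2] for x,y in pts]);e=[np.linalg.norm(q[i]-q[i-1]) for i in range(4)]
    a=(q[1]-q[0]+q[2]-q[3]);b=q[3]-q[0]+q[2]-q[1]
    print(q.round(1).tolist(),"ctr",q.mean(0).round(1),"edges",np.round(e,1),"ang",np.arctan2(a[1],a[0]).round(3),np.arctan2(b[1],b[0]).round(3))
quad(c2,34,[(268,237),(468,193),(486,302),(293,342)],6,(250,205))
quad(c1,50,[(463,136),(588,138),(584,215),(464,213)],3.3,(180,170))
quad(c1,92,[(66,120),(99,118),(98,268),(66,269)],3.3,(180,170))
im=cv2.imread("pics/w1.png");g=im.max(2)[225:315,455:550];
m=(g<75).astype(np.uint8);k,l,st,ce=cv2.connectedComponentsWithStats(m)
i=1+st[1:,4].argmax();print(st[i],ce[i]);ct=max(cv2.findContours((l==i).astype(np.uint8),0,1)[0],key=cv2.contourArea)
print(cv2.minEnclosingCircle(ct),cv2.fitEllipse(ct))
(x,y),r=cv2.minEnclosingCircle(ct)
print("cap",onz(c1,x+455,y+225,180).round(1))
# shuttle long edges
for p in [((50,68),(637,88)),((50,272),(637,268))]:
    q=[onz(c1,x/3.3+180,y/3.3+170,50)[:2] for x,y in p];d=q[1]-q[0];print(q,np.arctan2(d[1],d[0]))
E
```

```text
[[451.6, -331.0], [463.5, -303.3], [478.6, -310.9], [466.7, -337.8]] ctr [ 465.1 -320.8] edges [16.6 30.2 16.9 29.5] ang 1.159 -0.446
[[537.7, 24.0], [542.3, 58.3], [564.1, 55.2], [559.6, 21.7]] ctr [550.9  39.8] edges [22.  34.6 22.  33.8] ang 1.438 -0.124
[[515.2, -69.7], [515.7, -61.7], [552.8, -69.4], [552.1, -77.4]] ctr [534.  -69.5] edges [37.7  8.  37.9  8. ] ang 1.501 -0.203
[   8   12   76   70 4020] [45.90447761 46.27338308]
((45.68000030517578, 45.0), 37.79933547973633) ((45.90250015258789, 46.29537582397461), (67.86388397216797, 73.66338348388672), 87.32106018066406)
cap [561.9 129.  180. ]
[array([506.51057481, -85.39647917]), array([530.5646566 ,  73.34854416])] 1.4204137802702501
[array([563.61295657, -97.37593993]), array([581.87911796,  69.24113659])] 1.461602798716076
```

```bash
python3 - <<'E'
from h import *
th=1.15
bot.move_gripper(0.57,25)
bot.movep([465.1,-320.8,80],R(th))
bot.move_straight([465.1,-320.8,8],rate=120)
bot.wait(.15)
s=bot.state();print(s["time"],s["position"],s["force"])
cv2.imwrite("pics/w3a.png",camera("wrist")[:,:,::-1])
bot.move_gripper(0.2,25)
s=bot.state();print(s["time"],s["position"],s["force"],s["grip_width"])
bot.move_straight([465.1,-320.8,130],rate=150)
bot.wait(.1)
s=bot.state();print(s["time"],s["force"],s["grip_width"])
cv2.imwrite("pics/w3.png",camera("wrist")[:,:,::-1])
cv2.imwrite("pics/s3.png",camera("side")[:,:,::-1])
E
```

```text
5.725 [ 465.6819093  -321.34736035    9.05189464] [ 0.13616327 -0.22355013  0.4738401 ]
6.0667 [ 465.43059602 -321.1328267     8.6216688 ] [-0.64563764  1.02892121  4.18473602] 0.34271651642135287
7.1333 [-0.50543267  0.15465549 -0.97646482] 0.34606174200702683
```

View pics/w3.png

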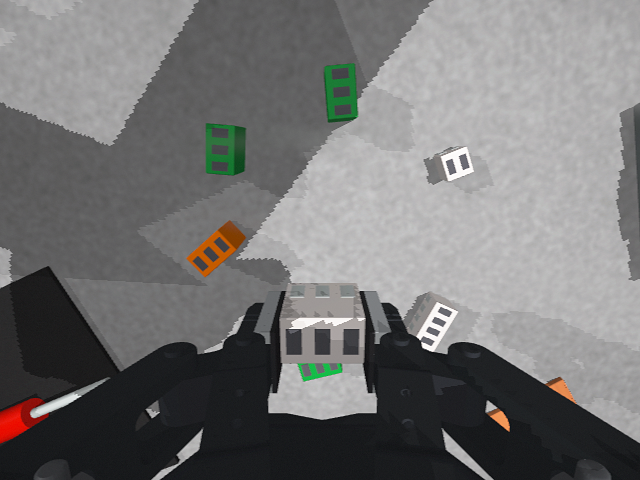

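View pics/w3a.png

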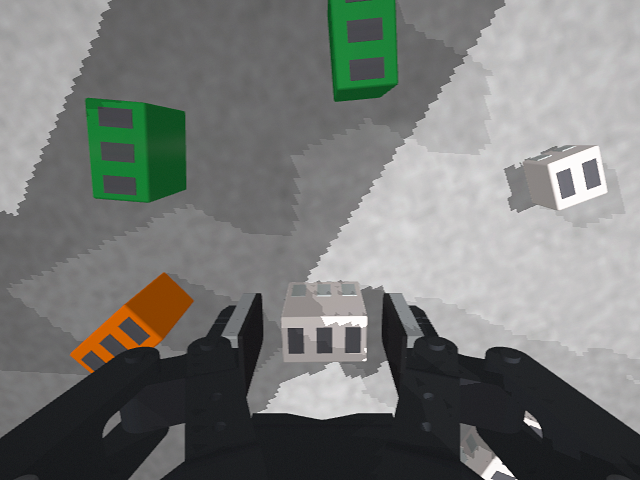

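View pics/s3.png

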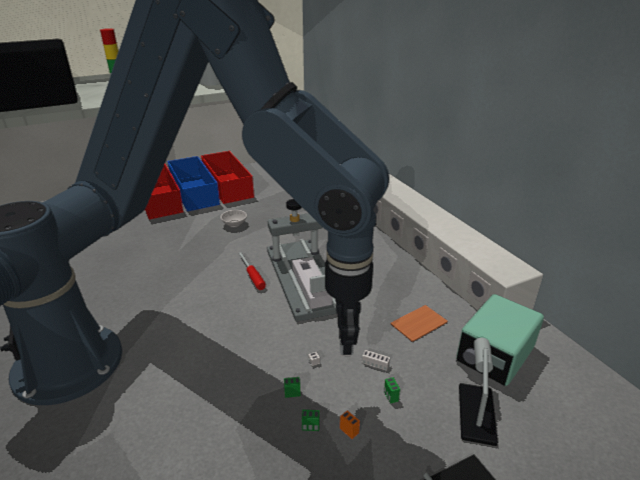

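```bash
python3 - <<'E'
from h import *
s=bot.state();c=calibration("wrist");T=np.array(s["tool_rot"]);p=np.array(s["position"]);print(p)
im=camera("wrist")[:,:,::-1]
# predicted corners of top face, tool offsets
for dy in (-9,9):
  for dz in (-15,15):
    print(dy,dz,proj(c,p+T@np.array([-25.4,dy,dz])).round(1))
cv2.imwrite("pics/w4z.png",cv2.resize(im[270:380,260:390],None,fx=5,fy=5,interpolation=cv2.INTER_NEAREST))
E
```

```text
[ 464.62636505 -320.34678719  128.93761416]
-9 -15 [281.7 363.9]
-9 15 [365.4 363.9]
9 -15 [280.2 318.1]
9 15 [367.  318.1]
```

View pics/w4z.png

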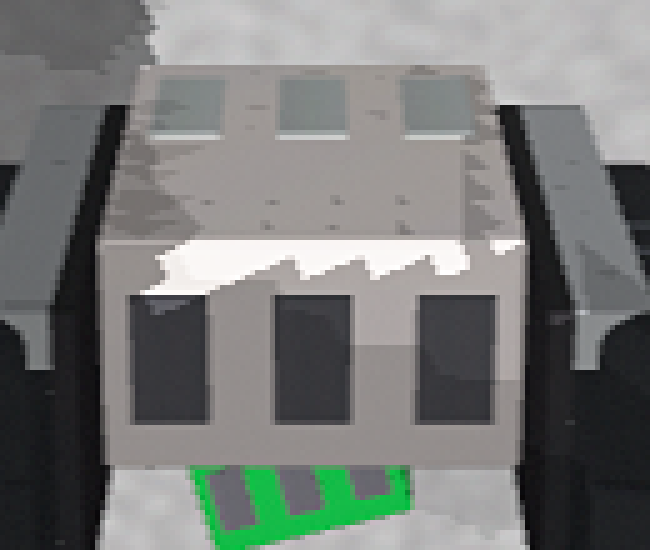

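```bash
python3 - <<'E'
from h import *
th=1.438
bot.movep([550.9,39.8,140],R(th))
bot.move_straight([550.9,39.8,68],rate=120)
bot.wait(.3)
s=bot.state();print(s["time"],s["position"],s["force"])
c=calibration("wrist");np.save("c5.npy",c["world_from_camera"])
im=camera("wrist")[:,:,::-1];cv2.imwrite("pics/w5.png",im)
cv2.imwrite("pics/w5z.png",cv2.resize(im[220:400,220:430],None,fx=3.3,fy=3.3,interpolation=cv2.INTER_NEAREST))
T=np.array(s["tool_rot"]);p=np.array(s["position"])
# pocket predicted
u=np.array([np.cos(1.438),np.sin(1.438)]);x=np.array([u[1],-u[0]])
for a in(-10.5,10.5):
  for b in (-16.5,16.5):
    q=np.array([550.9,39.8])+a*x+b*u;print(a,b,proj(c,[*q,50]).round(1))
E
```

```text
9.7167 [551.31434414  39.82262375  68.67127055] [0.27275207 0.51307698 0.40724509]
-10.5 -16.5 [287.1 270.8]
-10.5 16.5 [359.2 270.7]
10.5 -16.5 [288.2 312.7]
10.5 16.5 [358.  312.7]
```

View pics/w5.png

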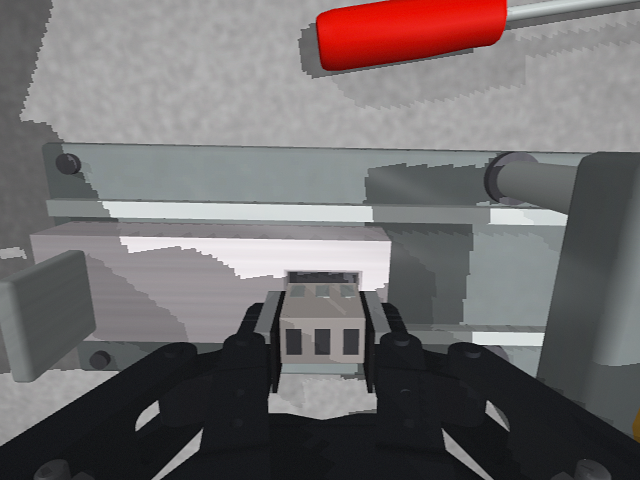

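View pics/w5z.png

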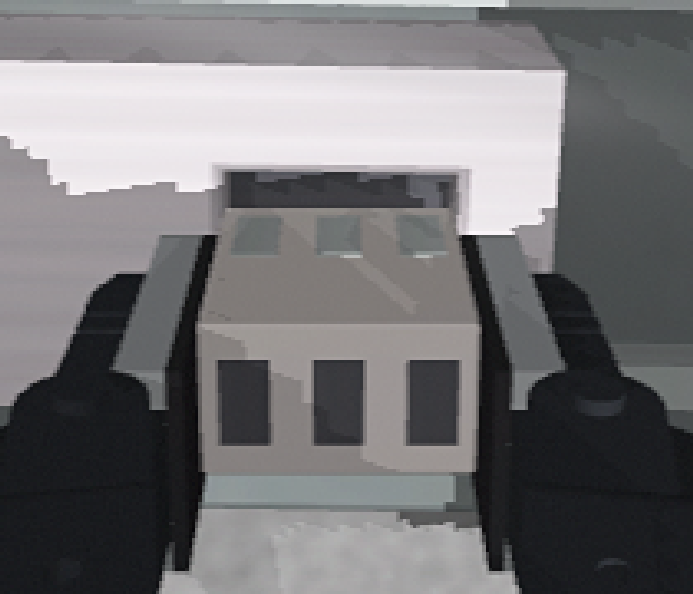

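```bash
python3 - <<'E'
from h import *
x,y=550.9,39.8
bot.move_straight([x,y,60],rate=60);bot.wait(.15)
f0=np.mean([ (bot.wait(.02),bot.state()["force"])[1] for _ in range(5)],0);print(f0,bot.state()["position"])
for z in [58,56.5,55.5,54.5,53.5,53,52.5,52,51.5]:
    bot.move_straight([x,y,z],rate=20)
    bot.wait(.1)
    s=bot.state();f=np.array(s["force"])-f0;print(z,np.round(s["position"],2),f.round(2))
    if f[2]>2: break
print(s["time"])
im=camera("wrist")[:,:,::-1];cv2.imwrite("pics/w6.png",im[150:450,150:500])
E
```

```text
[ 0.11541858  0.4984818  -0.81940134] [550.94057482  39.80277573  59.97980991]
58 [550.91  39.8   57.99] [ 0.36 -0.55  0.48]
56.5 [550.9   39.79  56.48] [-0.38 -0.32  0.8 ]
55.5 [550.9   39.82  55.46] [ 0.31 -0.67 -0.44]
54.5 [550.89  39.82  54.48] [-1.12  0.34  0.55]
53.5 [550.89  39.78  53.48] [-0.42  0.26  0.38]
53 [551.01  39.78  53.08] [-0.24  0.16  2.03]
12.3833
```

View pics/w6.png

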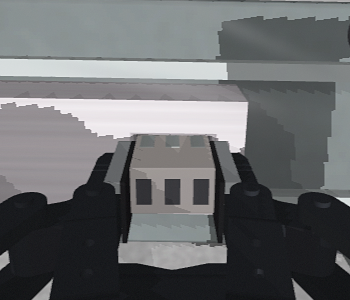

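```bash
python3 - <<'E'
from h import *
x,y=550.9,39.8
bot.move_gripper(.55,20)
bot.move_straight([x,y,150],rate=150)
bot.movep([533,-75,140],R(1.438));bot.wait(.2)
s=bot.state();print(s["time"],s["position"],s["force"],s["grip_width"])
c=calibration("wrist");np.save("c7.npy",c["world_from_camera"])
im=camera("wrist")[:,:,::-1];cv2.imwrite("pics/w7.png",im)
cv2.imwrite("pics/s7.png",cv2.resize(camera("side")[140:340,200:420,::-1],None,fx=3.5,fy=3))
E
```

```text
14.2833 [532.96599016 -73.81495236 139.76552353] [ 0.50247997 -0.26072986 -0.39394847] 0.5496094065929789
```

View pics/w7.png

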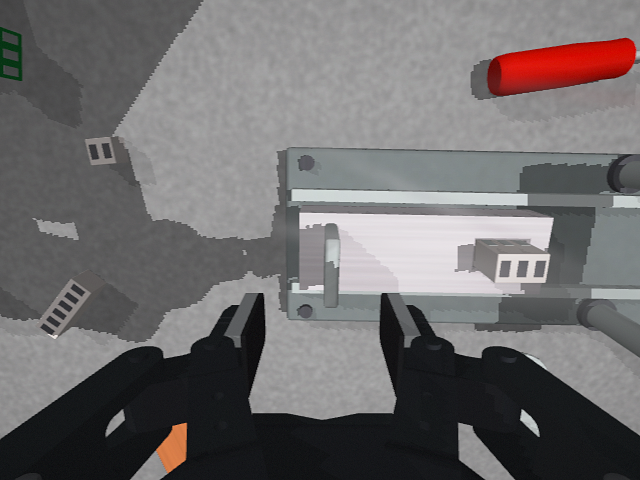

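View pics/s7.png

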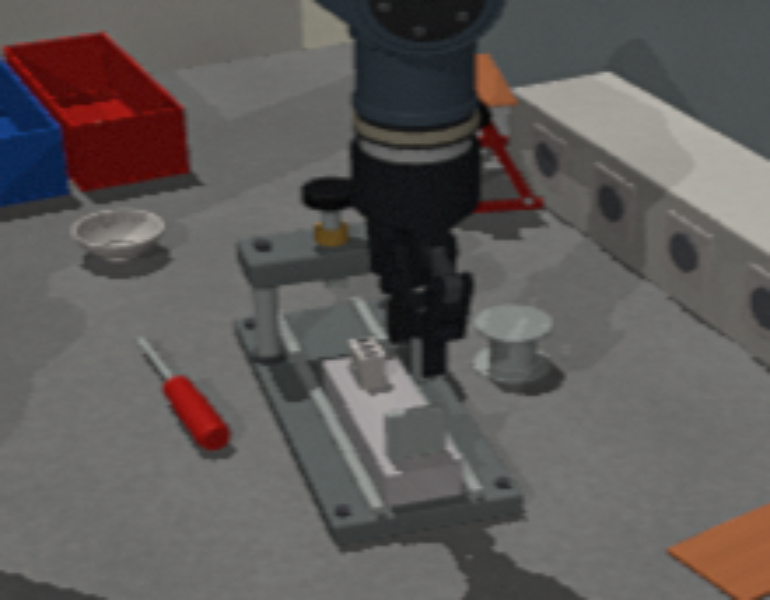

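```bash
python3 - <<'E'
from h import *
c=calibration("wrist");c["world_from_camera"]=np.load("c7.npy")
for q in [(326,226),(338,226),(338,305),(326,305),(326,262)]: print(q,onz(c,*q,92).round(1))
im=cv2.imread("pics/w7.png")[200:320,280:400];cv2.imwrite("pics/w7z.png",cv2.resize(im,None,fx=5,fy=5,interpolation=0))
E
```

```text
(326, 226) [507.9 -69.   92. ]
(338, 226) [508.8 -62.8  92. ]
(338, 305) [553.2 -68.1  92. ]
(326, 305) [552.3 -74.7  92. ]
(326, 262) [527.5 -71.5  92. ]
```

View pics/w7z.png

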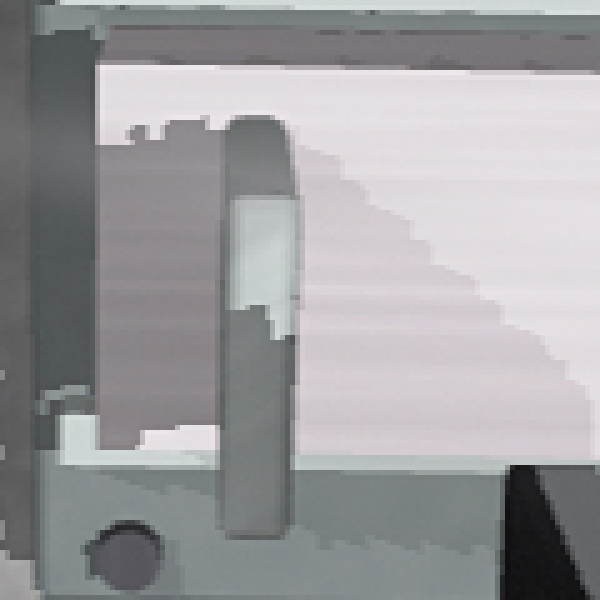

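```bash
python3 - <<'E'
from h import *
u=np.array([np.cos(1.438),np.sin(1.438),0]);p0=np.array([534,-69.5,70.])
bot.move_straight([534,-69.5,140],rate=150)
bot.move_straight(p0,rate=100)
bot.move_gripper(0.0,20);bot.wait(.1)
s=bot.state();print(s["time"],s["position"],s["force"],s["grip_width"])
def rep(d):
    s=bot.state();f=np.array(s["force"]);q=np.array(s["position"])-p0
    print(d,"u",(q@u).round(2),"lat",(q[0]*u[1]-q[1]*u[0]).round(2),"z",q[2].round(2),"f",f.round(1),"fu",(f@u).round(2));return f@u
for d in (20,50,80,):
    bot.move_straight(p0+d*u,rate=70);rep(d)
while d<106:
    d+=2;bot.move_straight(p0+d*u,rate=30);bot.wait(.04)
    if rep(d)<-9: break
print(bot.state()["time"])
E
```

```text
16.0083 [534.38101238 -69.48648622  70.61227915] [-1.66157977  1.1333555   5.63828191] 0.09060053895571571
20 u 20.57 lat 0.79 z 0.62 f [0.5 1.7 6.4] fu 1.71
50 u 50.45 lat 1.3 z 0.61 f [2.  2.6 6.1] fu 2.87
80 u 80.48 lat 1.87 z 0.6 f [3.7 1.7 5.9] fu 2.21
82 u 81.81 lat 1.92 z 0.62 f [ 2.2 -0.6  5.6] fu -0.25
84 u 83.52 lat 1.93 z 0.61 f [ 2.3 -1.1  6. ] fu -0.8
86 u 85.44 lat 1.95 z 0.62 f [ 2.9 -1.3  5.5] fu -0.93
88 u 87.39 lat 1.99 z 0.62 f [ 3.3 -1.3  5.6] fu -0.87
90 u 89.4 lat 2.06 z 0.65 f [ 2.8 -2.1  5.9] fu -1.76
92 u 91.39 lat 2.06 z 0.61 f [ 2.8 -1.9  5.4] fu -1.47
94 u 93.37 lat 2.11 z 0.62 f [ 2.3 -3.4  6.1] fu -3.07
96 u 94.14 lat 2.12 z 0.63 f [ 2.1 -6.4  5.9] fu -6.06
98 u 94.22 lat 2.09 z 0.63 f [  0.5 -14.4   6.3] fu -14.18
20.2167
```

```bash
python3 - <<'E'
from h import *
u=np.array([np.cos(1.438),np.sin(1.438),0]);p0=np.array([534,-69.5,70.])
s=bot.state();p=np.array(s["position"]);R0=R(1.438)
bot.move_straight(p-[0,0,.6],rate=30);bot.wait(.05);print(bot.state()["force"],bot.state()["position"])
bot.move_gripper(.5,20);bot.wait(.05);print(bot.state()["force"])
bot.move_straight([p[0],p[1],240],rate=200)
bot.move_gripper(0.0,20)
bot.movep([560,105,245],R0);bot.wait(.25)
s=bot.state();print(s["time"],s["position"],s["force"])
c=calibration("wrist");np.save("c8.npy",c["world_from_camera"])
im=camera("wrist")[:,:,::-1];cv2.imwrite("pics/w8.png",im)
cv2.imwrite("pics/s8.png",cv2.resize(camera("side")[140:340,200:420,::-1],None,fx=3.5,fy=3))
for q in [(565,132,180)]:print(proj(c,q))
E
```

```text
[-0.25324801 -1.65096011  8.54048585] [548.4325416   22.7166549   70.60828843]
[ 0.51139897 -0.78608008 -0.69830897]
23.2 [559.93494377 103.9487229  244.89651531] [ 1.30059555  0.3634887  -0.07943826]
[371.71271658 264.18530023]
```

View pics/w8.png

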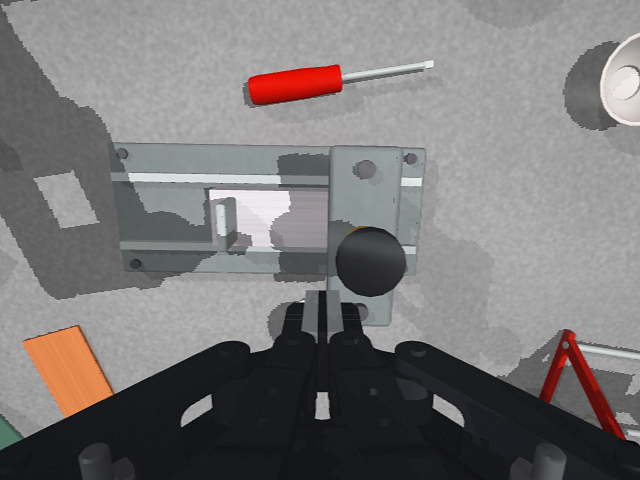

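View pics/s8.png

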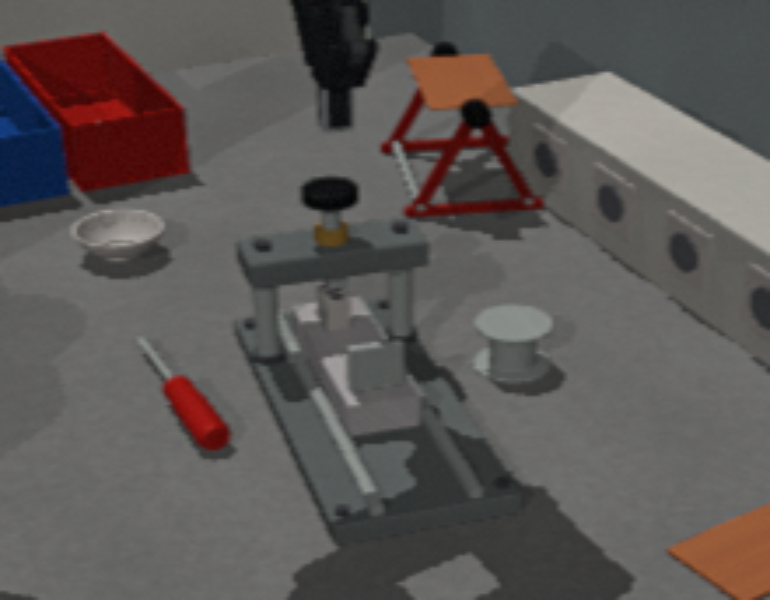

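Housing is in the pocket under the ram, cap is at px (371,262) as predicted. On release the TCP relaxed back by ~0.9 mm, so I'll re-push the tab from behind with shut fingers to be sure it's home.

```bash
python3 - <<'E'
from h import *
u=np.array([np.cos(1.42),np.sin(1.42),0]);t=np.array([548.4,22.9,0]);R0=R(1.438)
a=t-38*u
bot.movep([a[0],a[1],150],R0)
bot.move_straight([a[0],a[1],72],rate=160);bot.wait(.15)
b=np.array([a[0],a[1],72.])
f0=np.array(bot.state()["force"]);print(f0,bot.state()["time"])
d=14;bot.move_straight(b+d*u,rate=60)
while d<32:
    d+=1.;bot.move_straight(b+d*u,rate=30);bot.wait(.03)
    s=bot.state();f=(np.array(s["force"])-f0)@u;q=(np.array(s["position"])-b)@u
    print(d,q.round(2),f.round(2))
    if f<-9:break
bot.move_straight(b,rate=100)
bot.move_straight([b[0],b[1],240],rate=250)
bot.movep([565,132.2,215],R0);bot.wait(.2)
print(bot.state()["time"],bot.state()["position"])
c=calibration("wrist");np.save("c9.npy",c["world_from_camera"])
cv2.imwrite("pics/s9.png",cv2.resize(camera("side")[140:340,200:420,::-1],None,fx=3.5,fy=3))
E
```

```text
[ 0.43011521 -0.12362293  0.30196172] 24.7583
15.0 14.9 -0.1
16.0 15.95 0.07
17.0 17.03 0.33
18.0 18.04 0.31
19.0 19.07 1.05
20.0 20.0 0.82
21.0 20.77 -2.13
22.0 20.96 -5.18
23.0 21.08 -9.08
29.75 [565.13910519 130.77291472 214.9462995 ]
```

View pics/s9.png

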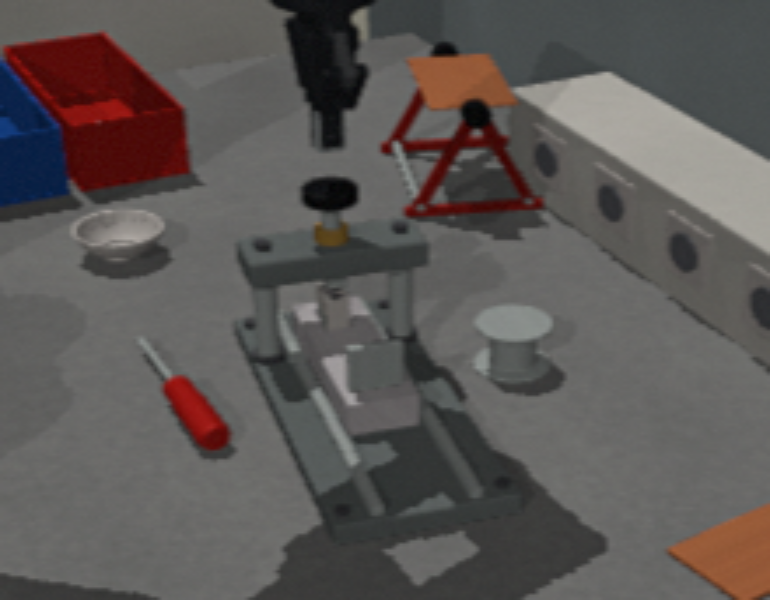

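```bash
python3 - <<'E'
from h import *
x,y=565,132.2
def F(n=4):
    v=[];
    for _ in range(n): bot.wait(.012);v.append(bot.state()["force"][2])
    return np.mean(v)
bot.move_straight([x,y,185],rate=80);bot.wait(.25)
f0=F(8);print("f0",f0,bot.state()["position"],bot.state()["time"])
z=185.;log=[]
while z>142:
    pz=bot.state()["position"][2]; st=180-pz
    f=F(3)-f0
    step=1.5 if (st<9 and f<9) else (0.8 if st<15 and f<15 else 0.5)
    if f>19.5: break
    z-=step;bot.move_straight([x,y,z],rate=35);bot.wait(.02)
    log.append((z,round(st,2),round(f,1)))
print(log)
f=F()-f0
t0=bot.state()["time"];hold=[]
while bot.state()["time"]-t0<1.5:
    f=F(4)-f0
    hold.append((round(f,1),round(180-bot.state()["position"][2],2)))
    if f<19.5: z-=.2;bot.move_straight([x,y,z],rate=20)
    elif f>23: z+=.2;bot.move_straight([x,y,z],rate=20)
    else: bot.wait(.05)
print(hold)
cv2.imwrite("pics/s10.png",cv2.resize(camera("side")[140:340,200:420,::-1],None,fx=3.5,fy=3))
s=bot.state();print(s["time"],s["force"],s["position"],z)
E
```

```text
f0 0.06385002906486667 [565.24980669 132.26454785 185.45029066] 30.6417
[(183.5, np.float64(-5.45), np.float64(-0.1)), (182.0, np.float64(-3.44), np.float64(-0.5)), (180.5, np.float64(-1.84), np.float64(-0.8)), (179.0, np.float64(-0.36), np.float64(-0.2)), (177.5, np.float64(0.63), np.float64(2.4)), (176.0, np.float64(2.34), np.float64(3.6)), (174.5, np.float64(4.03), np.float64(3.5)), (173.0, np.float64(5.51), np.float64(3.8)), (171.5, np.float64(7.01), np.float64(4.4)), (170.0, np.float64(8.47), np.float64(4.2)), (169.2, np.float64(9.93), np.float64(4.5)), (168.39999999999998, np.float64(10.5), np.float64(5.4)), (167.59999999999997, np.float64(10.89), np.float64(7.8)), (166.79999999999995, np.float64(11.47), np.float64(9.3)), (165.99999999999994, np.float64(12.16), np.float64(10.1)), (165.19999999999993, np.float64(12.86), np.float64(10.2)), (164.39999999999992, np.float64(13.63), np.float64(10.3)), (163.5999999999999, np.float64(14.39), np.float64(10.3)), (163.0999999999999, np.float64(15.2), np.float64(10.4)), (162.5999999999999, np.float64(15.64), np.float64(10.8)), (162.0999999
[... 1195 characters left out ...]
64(23.67)), (np.float64(21.7), np.float64(23.65)), (np.float64(21.3), np.float64(23.67)), (np.float64(21.4), np.float64(23.67)), (np.float64(21.4), np.float64(23.68)), (np.float64(21.7), np.float64(23.66)), (np.float64(21.3), np.float64(23.66)), (np.float64(21.3), np.float64(23.67)), (np.float64(21.4), np.float64(23.65)), (np.float64(21.8), np.float64(23.66)), (np.float64(22.0), np.float64(23.69)), (np.float64(21.9), np.float64(23.66)), (np.float64(21.8), np.float64(23.66)), (np.float64(21.6), np.float64(23.65)), (np.float64(21.6), np.float64(23.67)), (np.float64(21.9), np.float64(23.67))]
43.625 [-5.68329479  0.31477249 22.04641418] [565.23475941 132.26230857 156.33236154] 153.0999999999999
```

Textbook: the stop was at 23.6 mm, held at 21–22 N for 1.5 s. Now I'll let it rise and move clear.

```bash
python3 - <<'E'
from h import *
bot.move_straight([565,132.2,185],rate=40)
bot.move_straight([565,132.2,250],rate=150)
bot.movep([545,25,260],R(1.438));bot.wait(.3)
cv2.imwrite("pics/w11.png",camera("wrist")[:,:,::-1])
cv2.imwrite("pics/s11.png",cv2.resize(camera("side")[140:340,200:420,::-1],None,fx=3.5,fy=3))
cv2.imwrite("pics/t11.png",camera("top")[:,:,::-1])
s=bot.state();print(s["time"],s["force"])
E
```

```text
46.125 [-0.02925765 -0.41752622  0.01915791]
```

View pics/w11.png

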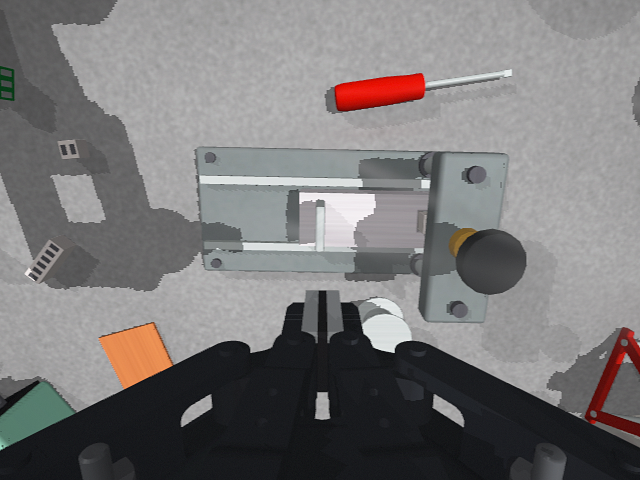

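View pics/s11.png

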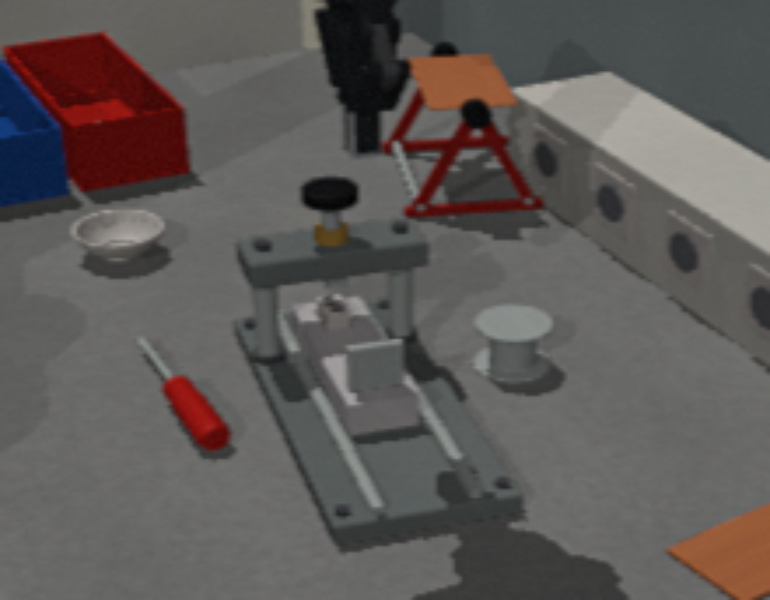

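View pics/t11.png

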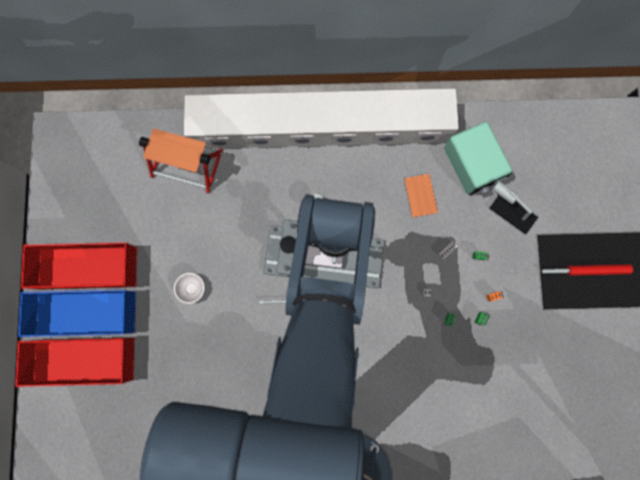

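In the side view the housing sits visibly lower in the shuttle, and the cap is back up at (330,190). The shuttle is fully in. The bystanders are where they were, and the arm is clear.

```bash
python3 - <<'E'
from h import *
print(ticket.job_done(), bot.state()["time"])
E
```

```text
the job is handed in; nothing more can be done
the job is handed in; nothing more can be done
```

The job is done and handed in at about 46 s of the 72 s allowed.

- **Placing:** I gripped the tall white housing across its 30 mm side and lowered it into the pocket. It touched the floor at about 2 N, well under the 6 N that would sink the pad, and I released it there.
- **Shuttle:** I pinched the tab and slid the shuttle in to its end stop. On release the gripper relaxed back about 0.9 mm, so I pushed again from behind with the fingers shut. The shuttle did not move noticeably and the force rose steeply to 9 N, so it was home. The shuttle travelled about 94 mm because it did not start fully out.
- **Pressing:** The plunger met the housing at about 10.5 mm and landed on the depth stop at 23.6 mm of stroke. I held it there at 21–22 N for 1.5 s, and no reading went above about 22 N. Then I let it rise.
- **Last checks:** The final pictures show the cap back up, the housing lowered and upright in the shuttle under the ram, and the robot touching nothing. The bystanders I could see are where they started; in the last top view the arm covered the reel and most of the screwdriver, but both look unmoved in the other two views.

No check failed. The early cap positions from the pictures differed by up to 8 mm between cameras. I settled the position from the shuttle's end stop, and a closer wrist picture confirmed it.

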